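# Slide a caster spacer strip off a riser and tray it

## Robot

A 6-joint arm with a two-finger parallel gripper is mounted at the origin on the work surface. World frame = base frame: x ahead of the robot, y to its left, z up, the work surface at z = 0. Lengths are in m, angles in degrees, forces in N, time in s.
With the tool pointing down it reaches from about 0.3 to 0.75 m from the base axis. Payload 8.5 kg.
Tool frame: the origin (TCP) lies between the finger pads; the fingertips stand 22 mm ahead of it and the grasp point (between the pads) lies 3 mm ahead of it (env.nose_length is the distance from the TCP to the fingertips, in m); z points along the fingers, x is the direction in which the jaws open and shut, and the axes are right-handed (so a half turn about z gives the same grasp; the last joint's range is limited). The gripper opens to 85 mm and grips with 20 to 120 N. Pads are 22 mm wide; open, the fingers measure 114 mm over their backs; the gripper's body (76 mm by 85 mm) begins 54 mm behind the grasp point. The pads swing forward as they close: fully open they stand 13 mm farther back than shut.
Start: joints at [-76.163, 21.807, 74.336, -0, 83.858, -12.336], TCP at [0.243, -0.494, 0.253] pointing down, gripper open.
Joint ranges: [-178.18, 178.18], [-50.72, 133.34], [12.68, 142.11], [-81.47, 261.47], [9.98, 163.14], [-165.26, 165.26]. Speed limits (degrees/s): [136.94, 136.94, 180, 180, 180, 180].

## Interface

Orientations are given as a 3x3 rotation matrix whose columns are the frame's x, y, z axes.
In Python, from rig import env gives the robot as it stands.
- The arm moves only by the tool arm_command, never from a script. Its argument "steps" is a list of rows, each an object with "delta_pos": the shift along the world's x, y, z in mm, a list of three; "dr": the turn, a rotation vector about the world's x, y, z in degrees, a list of three. In form: [{"delta_pos": [dx, dy, dz], "dr": [wx, wy, wz]}, ...]. A call has 1 to 20 rows; each row shifts and turns the commanded pose from where the row before left it; what a row does not reach is not made up. A row lasts 1/10 s, in which the tool goes at most 50 mm and 8.59 degrees, less where a joint would pass 70% of its speed; a pose out of reach is approached as far as the arm can. A call with a gripper value outside its range is refused whole. "grip" is the opening, from 0 (shut) to 1 (fully open), set as the call begins (left out, the last holds). The fingers move at their own pace and stop on an object; "squeeze" is the grip in N (left out, the last holds). Time passes only in rows, so rows that do not move let the fingers close. It gives the time, the measured TCP pose, the force and the opening at its end, in the units of the state.
- env.observe(): the state, without advancing time (a new reading comes with each control period).
- env.get_image(name): name is "scene" or "top" or "wrist"; returns the picture (480x640x3 uint8, blue, green, red); there is no depth.
- env.get_calibration(name): a dict with "fx", "fy", "cx", "cy" (pixels), "k1" (the pictures are not rectified: a ray, as slopes to the right and down, at radius r is drawn at 1 + k1 r^2 times it, then the intrinsics apply), "view" (4x4, takes a point from world to camera coordinates). Camera axes: x right, y up, looking along -z (the intrinsics and any distortion apply to the point x, -y, -z); pixel columns grow to the right and rows downward; lengths in m; the calibration is good to about 2 mm. A picture is of the moment at which its call begins: read the wrist's pose just before it. get_calibration takes no time and is no camera call; for the wrist camera it gives the pose at the moment of the call.
- env.close_job(): hands the job in, once; it reports no verdict.
The state is a dict: "time_s": time; "q": joint angles; "qvel": joint speeds; "joint_efforts": joint torques, N m; "position": TCP position; "tool_rot": TCP orientation; "ft_force": force on the tool from outside, world axes, zero at the start; "wrist_torque": the same for the moment, N m; "grip_width": finger opening in m.
Only numpy, scipy, OpenCV 4.12 (cv2) and the standard library are available. Lean on these libraries where they do the work, as an engineer would, in place of code of your own. Each camera call takes 0.05 s, during which the arm holds its last target. There are 200 camera calls.

## Task

A long narrow steel spacer strip lies flat on the plywood riser of a caster shop's counter. Slide it out over the riser's front edge (the one facing the robot) until about a third of it juts out and can be gripped, then pick it up and lay it flat inside the shallow grey tray, lowering it in rather than dropping it. Leave the square-ish top plate beside it on the riser, and the red caster on the counter, where they are.

Things in the scene. Friction and masses are not known exactly. Their poses are not given: they have to be found in the camera images.
- strip_mid (a point): centre (half-way up) of the loose spacer strip: flat steel bar 160 mm long (x), 40 wide (y), 3 thick, 150 g, a dark bolt hole near each end. It starts flat on the left or right half of the riser, x away from the robot within 20 degrees, near end 20 to 40 mm inside the front edge. It slides easily on the deck (friction 0.2): pressed from above with closed fingertips (5 N) and drawn along, it follows
- riser_edge (a point): middle of the top front edge of the fixed riser, a block with a plywood deck and a red bar on its front face, 260 mm deep (x) by 270 mm wide (y) by 70 mm high, standing on the counter. x points from the front edge across the deck, away from the robot; y along the edge; z up. The deck is level with this point; in front of the edge there is free space down to the counter 70 mm below
- tray_in (a point): centre of the inner floor of the fixed, open grey tray on the counter, to the left or the right of the riser: outside 240 mm (x) by 160 mm (y) by 30 mm high, walls and floor 4 mm thick, so the inside is 232 by 152 mm and the rim 26 mm above this point; x points away from the robot within 10 degrees
- top_plate: bystander: loose, nearly square steel caster top plate 90 x 80 x 3 mm with four corner holes and a centre hole, lying on the other half of the riser, about 130 mm from the strip centre to centre; origin at the centre of its underside
- caster: bystander: caster standing on the counter on its 100 x 85 mm steel plate, red wheel of 100 mm diameter up, 126 mm high, on the side of the riser opposite the tray; origin at the centre of its underside

How it is judged:
By the outcome, as a careful person would: the job done as asked, in the order asked, and still so for the second after the job is handed in, with the robot touching nothing.
It also fails if it takes over 51 s, if anything falls off the work surface, if the arm or the gripper's body presses on something with over 40 N, if the wrist force passes 120 N, or if a joint passes its speed limit or range.

## Working session

There is one attempt and no reset: what is moved stays moved. The work goes in short steps, Python scripts to look and compute and a tool call to move; the robot and the scene stay as the last step left them, time stands still between calls to the robot, and variables do not carry over. Pictures are saved under pics/ and viewed, about 8 in all and at most 12, crops included, and the job is handed in when it is done.

Besides the shell and the picture viewer there is one more tool, called after ">>>" as a command line: name --argument value ..., lists and objects as JSON in quotes. arm_command: Moves the arm, as the interface text tells. Its arguments: {"type":"object","properties":{"steps":{"type":"array"},"grip":{"type":"number"},"squeeze":{"type":"number"}},"required":["steps"]}

```bash
mkdir -p pics
cat > h.py <<'E'
import numpy as np, cv2
from rig import env
def ray(c,u,v):
    xd=(u-c['cx'])/c['fx']; yd=(v-c['cy'])/c['fy']
    x,y=xd,yd
    for _ in range(20):
        s=1+c['k1']*(x*x+y*y); x,y=xd/s,yd/s
    V=np.array(c['view']); R=V[:3,:3]
    return -R.T@V[:3,3], R.T@np.array([x,-y,-1.])
def onz(c,u,v,z):
    o,d=ray(c,u,v); return o+d*(z-o[2])/d[2]
def proj(c,p):
    V=np.array(c['view']); q=V[:3,:3]@np.array(p)+V[:3,3]
    x,y=q[0]/-q[2],-q[1]/-q[2]; s=1+c['k1']*(x*x+y*y)
    return np.array([c['fx']*x*s+c['cx'],c['fy']*y*s+c['cy']])
E
python3 - <<'E'
from h import *
for n in ("top","scene"):
    cv2.imwrite(f"pics/{n}0.png",env.get_image(n)); c=env.get_calibration(n); print(n,{k:c[k] for k in c if k!='view'},ray(c,320,240))
s=env.observe();print(s)
E
```

```text
top {'fx': 548.556419443182, 'fy': 548.556419443182, 'cx': 323.4398742619144, 'cy': 237.41002764375742, 'k1': -0.08427741921062626} (array([ 0.4507117 , -0.01774714,  1.03074016]), array([ 0.10560134,  0.03029081, -0.99397809]))
scene {'fx': 485.9521529027395, 'fy': 485.9521529027395, 'cx': 323.8958130296467, 'cy': 237.97275176988222, 'k1': -0.115873014715395} (array([ 1.27896202, -0.48395744,  0.7646641 ]), array([-0.64889871,  0.43476053, -0.62449614]))
{'time_s': 0.1, 'q': array([-7.61637602e+01,  2.18383522e+01,  7.43777269e+01, -7.26085305e-04,
        8.38579373e+01, -1.23341827e+01]), 'qvel': array([ 0.06870786,  0.01518478, -0.14688787, -0.10458282, -0.08320218,
       -0.04516103]), 'joint_efforts': array([ 5.25027746e-03, -4.49216223e+01, -2.31657028e+01, -1.04278570e-04,
        3.65873129e-03,  1.10072101e-06]), 'position': array([ 0.24252812, -0.49339268,  0.25277784]), 'tool_rot': array([[ 4.41043628e-01, -8.97485607e-01, -3.21172138e-04],
       [-8.97484774e-01, -4.41043666e-01,  1.25133118e-03],
       [-1.26470266e-03, -2.63644541e-04, -9.99999166e-01]]), 'ft_force': array([ 0.71835225, -0.00391166,  0.03496619]), 'wrist_torque': array([ 0.03930081, -0.0749996 , -0.03769381]), 'grip_width': 0.08542666632630594}
```

View pics/top0.png

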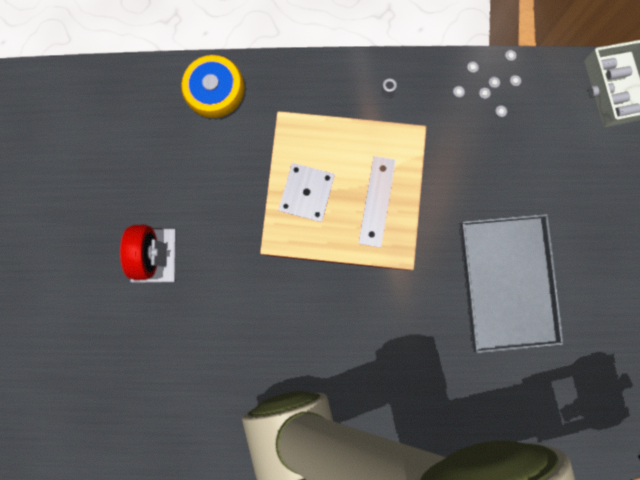

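View pics/scene0.png

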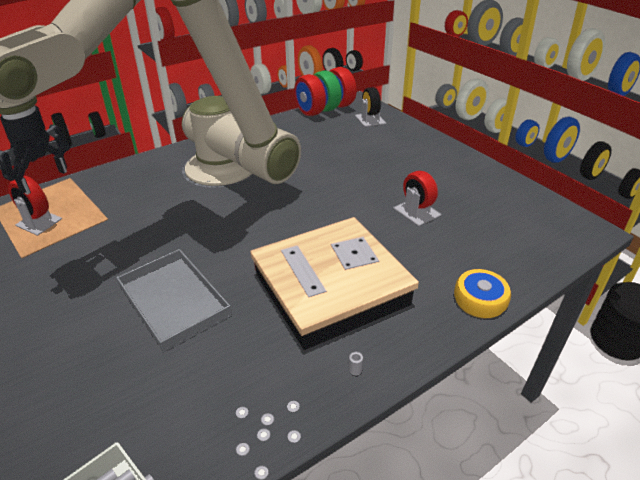

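Top view: up is +x and left is +y. The strip is at about (377,201), the plate at (307,192), the tray at (512,283) and the caster at (150,253). I'll enlarge a crop to get the corners.

Run:
```python
import cv2
im=cv2.imread("pics/top0.png")[105:360,255:575]
cv2.imwrite("pics/crop.png",cv2.resize(im,None,fx=2.35,fy=2.35,interpolation=cv2.INTER_CUBIC)[:600])
```

```text
(no output)
```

View pics/crop.png

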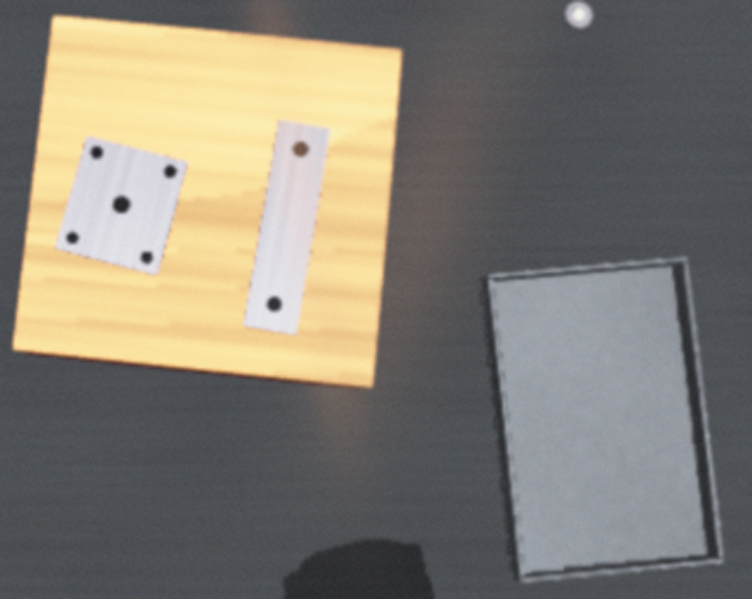

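Crop corners: strip (278,121), (329,128), (297,333), (245,325). Deck (52,15), (402,48), (373,387), (13,350). Tray rim (488,276), (687,258), (722,562), (521,580).

Run:
```python
from h import *
c=env.get_calibration("top")
def P(L,z): return np.array([onz(c,(u+.5)/2.35-.5+255,(v+.5)/2.35-.5+105,z) for u,v in L])*1000
def show(n,Q):
    print(n,Q[:,:2].round(1).tolist(),'ctr',Q.mean(0).round(1),'len',[round(np.linalg.norm(Q[i]-Q[(i+1)%4]),1) for i in range(4)])
    d=(Q[0]+Q[1]-Q[2]-Q[3]); print('  yaw of x',np.degrees(np.arctan2(d[1],d[0])).round(2))
show('strip',P([(278,121),(329,128),(297,333),(245,325)],.073))
show('deck',P([(52,15),(402,48),(373,387),(13,350)],.07))
show('tray',P([(488,276),(687,258),(722,562),(521,580)],.03))
show('plate',P([(86,136),(187,162),(158,274),(56,247)],.073))
```

```text
strip [[702.4, -83.9], [696.6, -122.5], [540.4, -95.5], [546.7, -56.9]] ctr [621.5 -89.7  73. ] len [np.float64(39.1), np.float64(158.5), np.float64(39.2), np.float64(158.0)]
  yaw of x -9.82
deck [[789.5, 89.3], [760.1, -180.5], [499.9, -151.7], [529.3, 117.1]] ctr [644.7 -31.4  70. ] len [np.float64(271.4), np.float64(261.8), np.float64(270.4), np.float64(261.7)]
  yaw of x -6.19
tray [[588.2, -249.5], [601.5, -408.2], [364.4, -425.4], [353.0, -268.2]] ctr [ 476.8 -337.8   30. ] len [np.float64(159.3), np.float64(237.7), np.float64(157.6), np.float64(235.9)]
  yaw of x 4.35
plate [[692.2, 62.3], [671.1, -14.5], [585.6, 7.9], [606.8, 84.7]] ctr [638.9  35.1  73. ] len [np.float64(79.6), np.float64(88.4), np.float64(79.7), np.float64(88.3)]
  yaw of x -14.68
```

Everything is measured and the dimensions agree with the given ones. I'll move above the strip centre with the fingers shut and the jaw axis across the strip.

>>> arm_command --grip 0 --steps '[{"delta_pos":[15,16,0],"dr":[0,0,-2.25]},{"delta_pos":[25,27,-8],"dr":[0,0,-2.25]},{"delta_pos":[25,27,-8],"dr":[0,0,-2.25]},{"delta_pos":[25,27,-8],"dr":[0,0,-2.25]},{"delta_pos":[25,27,-8],"dr":[0,0,-2.25]},{"delta_pos":[25,27,-8],"dr":[0,0,-2.25]},{"delta_pos":[25,27,-8],"dr":[0,0,-2.25]},{"delta_pos":[25,27,-8],"dr":[0,0,-2.25]},{"delta_pos":[25,27,-8],"dr":[0,0,-2.25]},{"delta_pos":[25,27,-8],"dr":[0,0,-2.25]},{"delta_pos":[25,27,-8],"dr":[0,0,-2.25]},{"delta_pos":[25,27,-8],"dr":[0,0,-2.25]},{"delta_pos":[25,27,-8],"dr":[0,0,-2.25]},{"delta_pos":[25,27,-8],"dr":[0,0,-2.25]},{"delta_pos":[25,27,-8],"dr":[0,0,-2.25]},{"delta_pos":[14,10,0],"dr":[0,0,-2.25]},{"delta_pos":[0,0,0],"dr":[0,0,0]},{"delta_pos":[0,0,0],"dr":[0,0,0]},{"delta_pos":[0,0,0],"dr":[0,0,0]}]'

```text
time_s: 2.0
position: [0.6209, -0.0904, 0.1414]
tool_rot: [[-0.171, -0.985, -0.0], [-0.985, 0.171, -0.0], [0.0, 0.0, -1.0]]
ft_force: [0.2, 0.1, 0.6]
grip_width: 0.0001
```

>>> arm_command --steps '[{"delta_pos":[0,0,-10],"dr":[0,0,0]},{"delta_pos":[0,0,-15],"dr":[0,0,0]},{"delta_pos":[0,0,-12],"dr":[0,0,0]},{"delta_pos":[0,0,-4],"dr":[0,0,0]},{"delta_pos":[0,0,-2],"dr":[0,0,0]},{"delta_pos":[0,0,-1],"dr":[0,0,0]},{"delta_pos":[0,0,0],"dr":[0,0,0]},{"delta_pos":[0,0,0],"dr":[0,0,0]}]'

```text
time_s: 2.8
position: [0.6218, -0.0896, 0.0978]
tool_rot: [[-0.171, -0.985, 0.001], [-0.985, 0.171, -0.0], [0.0, -0.001, -1.0]]
ft_force: [0.3, -0.1, 0.0]
grip_width: 0.0004
```

```bash
python3 -c "
from h import *
print(env.nose_length, env.observe()['position'],env.observe()['ft_force'])"
```

```text
0.022 [ 0.62176328 -0.08964425  0.0977736 ] [ 0.28125906 -0.07686968  0.01269738]
```

Tips are at about 75.8 mm, and the strip top is expected near 73 mm.

>>> arm_command --steps '[{"delta_pos":[0,0,-1],"dr":[0,0,0]},{"delta_pos":[0,0,-1],"dr":[0,0,0]},{"delta_pos":[0,0,-0.7],"dr":[0,0,0]},{"delta_pos":[0,0,0],"dr":[0,0,0]},{"delta_pos":[0,0,0],"dr":[0,0,0]}]'

```text
time_s: 3.3
position: [0.6217, -0.0896, 0.0951]
tool_rot: [[-0.171, -0.985, 0.001], [-0.985, 0.171, -0.0], [0.0, -0.001, -1.0]]
ft_force: [-1.0, 0.1, 5.4]
grip_width: -0.0
```

Contact at 5.4 N. I'll drag along the strip's own axis, starting with a short test.

>>> arm_command --steps '[{"delta_pos":[-2,0.35,-0.1],"dr":[0,0,0]},{"delta_pos":[-4,0.7,0],"dr":[0,0,0]},{"delta_pos":[-5,0.85,0],"dr":[0,0,0]},{"delta_pos":[-5,0.85,0],"dr":[0,0,0]},{"delta_pos":[-5,0.85,0],"dr":[0,0,0]}]'

```text
time_s: 3.8
position: [0.601, -0.0862, 0.0951]
tool_rot: [[-0.171, -0.985, 0.002], [-0.985, 0.171, -0.001], [0.0, -0.002, -1.0]]
ft_force: [2.6, -0.2, 4.5]
grip_width: 0.0
```

>>> arm_command --steps '[{"delta_pos":[-5,0.87,-0.1],"dr":[0,0,0]},{"delta_pos":[-5,0.87,0],"dr":[0,0,0]},{"delta_pos":[-5,0.87,0],"dr":[0,0,0]},{"delta_pos":[-5,0.87,0],"dr":[0,0,0]},{"delta_pos":[-5,0.87,0],"dr":[0,0,0]},{"delta_pos":[-5,0.87,0],"dr":[0,0,0]}]'

```text
time_s: 4.4
position: [0.5711, -0.081, 0.0951]
tool_rot: [[-0.171, -0.985, 0.003], [-0.985, 0.171, -0.001], [0.0, -0.003, -1.0]]
ft_force: [2.0, -0.3, 5.5]
grip_width: 0.0003
```

Run:
```python
from h import *
im=env.get_image("top"); cv2.imwrite("pics/top1.png",im)
cv2.imwrite("pics/crop1.png",cv2.resize(im[105:360,255:575],None,fx=2.35,fy=2.35,interpolation=cv2.INTER_CUBIC)[:600])
```

```text
(no output)
```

View pics/crop1.png

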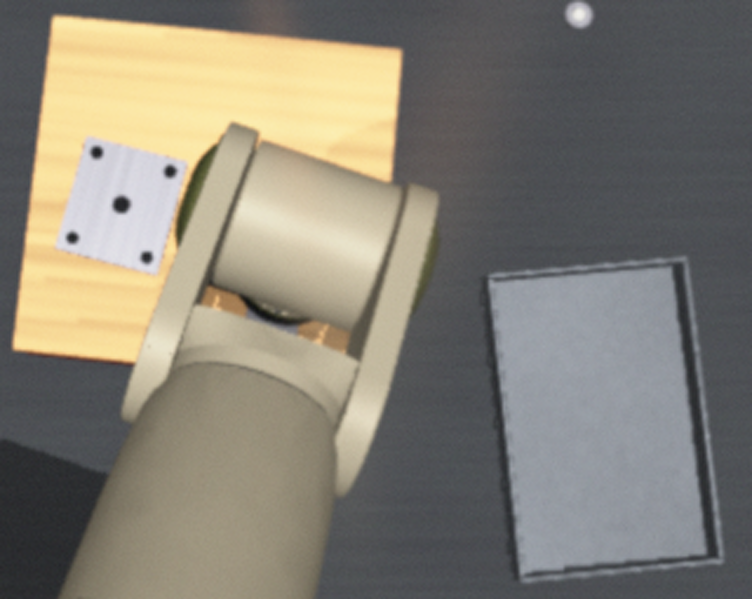

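The arm hides the strip in this view, and the plate hasn't moved. I'll finish the drag, then check with the scene and wrist cameras.

>>> arm_command --steps '[{"delta_pos":[-5,0.87,0],"dr":[0,0,0]},{"delta_pos":[-5,0.87,0],"dr":[0,0,0]},{"delta_pos":[-5,0.87,0],"dr":[0,0,0]},{"delta_pos":[-5,0.87,0],"dr":[0,0,0]},{"delta_pos":[-5,0.87,0],"dr":[0,0,0]},{"delta_pos":[-5,0.87,0],"dr":[0,0,0]},{"delta_pos":[-4,0.7,0],"dr":[0,0,0]},{"delta_pos":[0,0,0],"dr":[0,0,0]}]'

```text
time_s: 5.25
position: [0.5365, -0.075, 0.095]
tool_rot: [[-0.171, -0.985, 0.001], [-0.985, 0.171, -0.001], [0.0, -0.001, -1.0]]
ft_force: [-1.0, 0.1, 8.4]
grip_width: 0.0001
```

Run:
```python
from h import *
a=env.get_image("scene"); c=env.get_calibration("wrist"); b=env.get_image("wrist")
cv2.imwrite("pics/sw2.png",np.hstack([cv2.resize(a[190:370,210:450],(400,300)),cv2.resize(b,(400,300))]))
```

```text
(no output)
```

View pics/sw2.png

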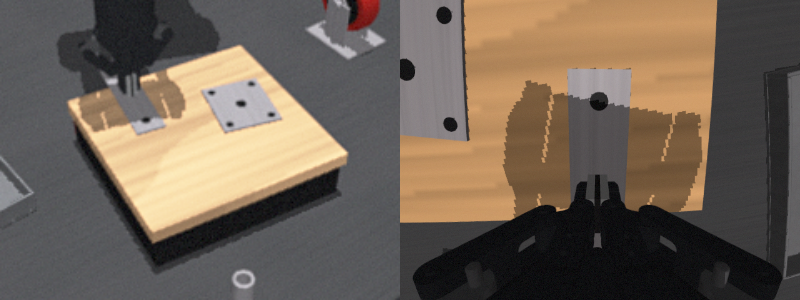

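The strip followed. Its far end shows in the wrist view at full-frame corners of about (269,110) and (370,110), with the hole at (318,161).

Run:
```python
from h import *
c=env.get_calibration("wrist")
for p in [(269,110),(370,110),(272,320),(364,280),(318,161)]: print((onz(c,*p,.073)*1000).round(1))
```

```text
[619.  -70.5  73. ]
[ 612.2 -109.7   73. ]
[528.  -52.7  73. ]
[540.8 -97.7  73. ]
[596.1 -86.2  73. ]
```

>>> arm_command --steps '[{"delta_pos":[0,0,4],"dr":[0,0,0]},{"delta_pos":[0,0,20],"dr":[0,0,0]},{"delta_pos":[0,0,25],"dr":[0,0,0]},{"delta_pos":[-20,3,10],"dr":[0,0,0]},{"delta_pos":[-20,3,0],"dr":[0,0,0]},{"delta_pos":[-20,3,0],"dr":[0,0,0]},{"delta_pos":[0,0,0],"dr":[0,0,0]},{"delta_pos":[0,0,0],"dr":[0,0,0]}]' --grip 1

```text
time_s: 6.15
position: [0.4769, -0.066, 0.1535]
tool_rot: [[-0.171, -0.985, 0.0], [-0.985, 0.171, -0.0], [0.0, -0.0, -1.0]]
ft_force: [-0.1, 0.6, 0.1]
grip_width: 0.0854
```

Run:
```python
from h import *
import json
s=env.observe(); c=env.get_calibration("wrist"); b=env.get_image("wrist"); print(s['position'],s['ft_force'],s['grip_width'])
json.dump({k:np.array(v).tolist() for k,v in c.items()},open('cw.json','w'))
cv2.imwrite("pics/w3.png",b)
```

```text
[ 0.47692028 -0.06597594  0.15353846] [-0.08068419  0.59728562  0.07675034] 0.08539424649527616
```

View pics/w3.png

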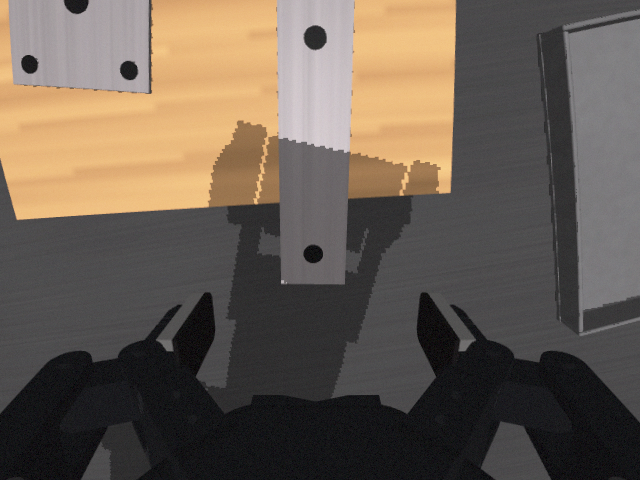

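The strip now overhangs. Its near end is at (282,284) and (345,284), and the deck edge crosses it at (281,204) and (347,199).

Run:
```python
from h import *
import json
c=json.load(open('cw.json'))
A,B=[onz(c,*p,.073)*1e3 for p in [(282,284),(345,284)]]
C,D=[onz(c,*p,.073)*1e3 for p in [(278,0),(354,0)]]
E,F=[onz(c,*p,.070)*1e3 for p in [(281,204),(347,199)]]
holes=[onz(c,*p,.073)*1e3 for p in [(313,254),(315,37)]]
for q in (A,B,C,D,E,F,*holes): print(q.round(1))
e=(A+B)/2;a=holes[1]-holes[0]; a/=np.linalg.norm(a)
print('yaw',np.degrees(np.arctan2(a[1],a[0])),'end',e,'overhang',np.linalg.norm((e-(E+F)/2)[:2]),'ctr',e+80*a,'grasp',e+26*a)
```

```text
[460.5 -41.4  73. ]
[453.6 -80.8  73. ]
[617.3 -70.4  73. ]
[ 610.6 -109.3   73. ]
[510.5 -50.6  70. ]
[506.7 -90.1  70. ]
[477.  -64.3  73. ]
[596.3 -86.3  73. ]
yaw -10.433717352909092 end [457.04665843 -61.10827996  73.        ] overhang 52.406382646660504 ctr [535.72386393 -75.59611396  73.        ] grasp [482.61675022 -65.81682601  73.        ]
```

Overhang is 52 mm, about a third, and yaw is -10.4°. I'll grip across the width with the tips just below the strip, which keeps them clear when laying it on the tray floor.

>>> arm_command --steps '[{"delta_pos":[3,0,-12],"dr":[0,0,-0.6]},{"delta_pos":[3,0,-18],"dr":[0,0,0]},{"delta_pos":[0,0,-18],"dr":[0,0,0]},{"delta_pos":[0,0,-12],"dr":[0,0,0]},{"delta_pos":[0,0,-9],"dr":[0,0,0]},{"delta_pos":[0,0,0],"dr":[0,0,0]},{"delta_pos":[0,0,0],"dr":[0,0,0]}]'

```text
time_s: 6.9
position: [0.4829, -0.0659, 0.0843]
tool_rot: [[-0.181, -0.983, 0.0], [-0.983, 0.181, 0.0], [-0.0, 0.0, -1.0]]
ft_force: [-1.0, 0.1, 0.1]
grip_width: 0.0851
```

>>> arm_command --grip 0.35 --squeeze 60 --steps '[{"delta_pos":[0,0,0],"dr":[0,0,0]},{"delta_pos":[0,0,0],"dr":[0,0,0]},{"delta_pos":[0,0,0],"dr":[0,0,0]},{"delta_pos":[0,0,0],"dr":[0,0,0]},{"delta_pos":[0,0,0],"dr":[0,0,0]},{"delta_pos":[0,0,0],"dr":[0,0,0]},{"delta_pos":[0,0,0],"dr":[0,0,0]},{"delta_pos":[0,0,0],"dr":[0,0,0]}]'

```text
time_s: 7.7
position: [0.4827, -0.0659, 0.0846]
tool_rot: [[-0.181, -0.983, 0.001], [-0.983, 0.181, -0.0], [0.0, -0.001, -1.0]]
ft_force: [-0.4, 0.4, 4.9]
grip_width: 0.0378
```

>>> arm_command --steps '[{"delta_pos":[0,0,2],"dr":[0,0,0]},{"delta_pos":[0,0,4],"dr":[0,0,0]},{"delta_pos":[0,0,6],"dr":[0,0,0]},{"delta_pos":[0,0,6],"dr":[0,0,0]},{"delta_pos":[0,0,0],"dr":[0,0,0]},{"delta_pos":[0,0,0],"dr":[0,0,0]}]'

```text
time_s: 8.3
position: [0.4826, -0.0658, 0.1026]
tool_rot: [[-0.181, -0.983, 0.0], [-0.983, 0.181, -0.0], [0.0, -0.0, -1.0]]
ft_force: [-0.1, 0.5, -2.0]
grip_width: 0.0373
```

Run:
```python
from h import *
a=env.get_image("scene"); b=env.get_image("wrist")
cv2.imwrite("pics/sw4.png",np.hstack([cv2.resize(a[150:330,210:450],(400,300)),cv2.resize(b,(400,300))]))
```

```text
(no output)
```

View pics/sw4.png

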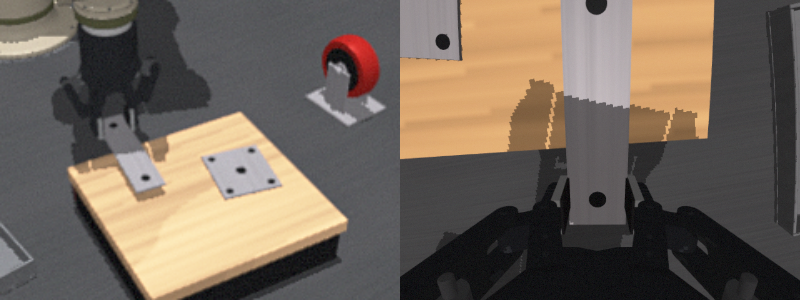

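The strip is held level at -2.0 N and the plate is undisturbed. I'll lift further and carry it over the tray, turning it +14.8° to line up with the tray.

>>> arm_command --steps '[{"delta_pos":[0,0,8],"dr":[0,0,0]},{"delta_pos":[0,0,12],"dr":[0,0,0]},{"delta_pos":[-2,-8,5],"dr":[0,0,0.5]},{"delta_pos":[-4,-16,0],"dr":[0,0,1]},{"delta_pos":[-4,-20,0],"dr":[0,0,1]},{"delta_pos":[-4,-20,0],"dr":[0,0,1]},{"delta_pos":[-4,-20,0],"dr":[0,0,1]},{"delta_pos":[-4,-20,0],"dr":[0,0,1]},{"delta_pos":[-4,-20,0],"dr":[0,0,1]},{"delta_pos":[-4,-20,0],"dr":[0,0,1]},{"delta_pos":[-4,-20,0],"dr":[0,0,1]},{"delta_pos":[-4,-20,0],"dr":[0,0,1]},{"delta_pos":[-4,-20,0],"dr":[0,0,1]},{"delta_pos":[-4,-20,0],"dr":[0,0,1]},{"delta_pos":[-4,-20,0],"dr":[0,0,1]},{"delta_pos":[-4,-16,0],"dr":[0,0,1]},{"delta_pos":[-4,-10,0],"dr":[0,0,1]},{"delta_pos":[-2,-6,0],"dr":[0,0,0.3]},{"delta_pos":[0,0,0],"dr":[0,0,0]},{"delta_pos":[0,0,0],"dr":[0,0,0]}]'

```text
time_s: 10.4
position: [0.4225, -0.3416, 0.1274]
tool_rot: [[0.076, -0.997, -0.0], [-0.997, -0.076, 0.0], [-0.0, 0.0, -1.0]]
ft_force: [-0.2, 0.2, -1.1]
grip_width: 0.0375
```

Run:
```python
from h import *
import json
s=env.observe(); c=env.get_calibration("wrist"); b=env.get_image("wrist"); print(s['position'],s['ft_force'],s['grip_width'])
json.dump({k:np.array(v).tolist() for k,v in c.items()},open('cw.json','w'))
cv2.imwrite("pics/w5.png",b)
```

```text
[ 0.42250227 -0.3415891   0.12740919] [-0.15391334  0.17399578 -1.10819811] 0.03753413003331961
```

View pics/w5.png

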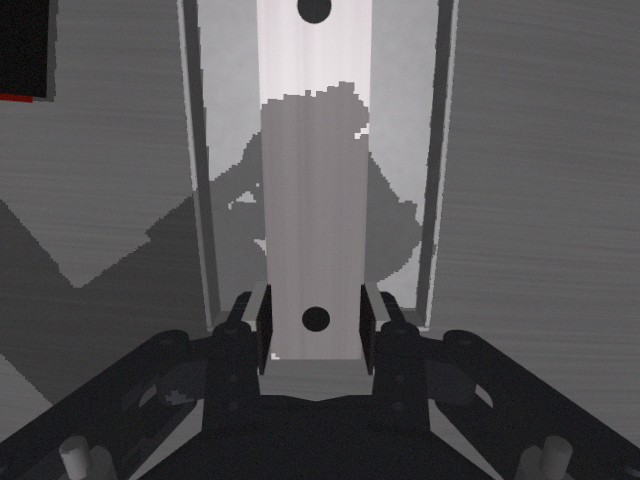

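The strip is centred between the tray walls (x≈205 and 430 px at the near end) and parallel to them. Lowering.

>>> arm_command --steps '[{"delta_pos":[0,0,-6],"dr":[0,0,0]},{"delta_pos":[0,0,-10],"dr":[0,0,0]},{"delta_pos":[0,0,-12],"dr":[0,0,0]},{"delta_pos":[0,0,-12],"dr":[0,0,0]},{"delta_pos":[0,0,-12],"dr":[0,0,0]},{"delta_pos":[0,0,-12],"dr":[0,0,0]},{"delta_pos":[0,0,-12],"dr":[0,0,0]},{"delta_pos":[0,0,-10],"dr":[0,0,0]},{"delta_pos":[0,0,-8],"dr":[0,0,0]},{"delta_pos":[0,0,-4],"dr":[0,0,0]},{"delta_pos":[0,0,-2],"dr":[0,0,0]},{"delta_pos":[0,0,0],"dr":[0,0,0]},{"delta_pos":[0,0,0],"dr":[0,0,0]}]'

```text
time_s: 11.75
position: [0.4227, -0.342, 0.0278]
tool_rot: [[0.076, -0.997, 0.0], [-0.997, -0.076, -0.001], [0.001, -0.0, -1.0]]
ft_force: [0.3, 0.1, -2.6]
grip_width: 0.0373
```

>>> arm_command --steps '[{"delta_pos":[0,0,-1.5],"dr":[0,0,0]},{"delta_pos":[0,0,-1],"dr":[0,0,0]},{"delta_pos":[0,0,-1],"dr":[0,0,0]},{"delta_pos":[0,0,-0.5],"dr":[0,0,0]},{"delta_pos":[0,0,0],"dr":[0,0,0]}]'

```text
time_s: 12.25
position: [0.4227, -0.3419, 0.025]
tool_rot: [[0.076, -0.997, 0.001], [-0.997, -0.076, -0.001], [0.001, -0.001, -1.0]]
ft_force: [-3.8, 2.6, 15.5]
grip_width: 0.0377
```

The fingertips reached the floor first at 15 N, with the strip about 6 mm above it. I'll back off and tip the far end down until it rests on the floor, so releasing only lets the near end hinge down.

>>> arm_command --steps '[{"delta_pos":[0,0,2],"dr":[0,0,0]},{"delta_pos":[0,0,0],"dr":[-0.08,1,0]},{"delta_pos":[0,0,0],"dr":[-0.08,1,0]},{"delta_pos":[0,0,0],"dr":[-0.04,0.5,0]},{"delta_pos":[0,0,0],"dr":[0,0,0]},{"delta_pos":[0,0,0],"dr":[0,0,0]}]'

```text
time_s: 12.85
position: [0.4228, -0.3419, 0.0254]
tool_rot: [[0.076, -0.996, -0.043], [-0.997, -0.076, -0.004], [0.0, 0.043, -0.999]]
ft_force: [0.4, 0.2, -0.7]
grip_width: 0.0371
```

>>> arm_command --steps '[{"delta_pos":[0,0,-0.5],"dr":[-0.04,0.5,0]},{"delta_pos":[0,0,0],"dr":[0,0,0]},{"delta_pos":[0,0,0],"dr":[0,0,0]}]'

```text
time_s: 13.15
position: [0.4229, -0.3419, 0.0253]
tool_rot: [[0.076, -0.996, -0.052], [-0.997, -0.076, -0.005], [0.001, 0.052, -0.999]]
ft_force: [1.2, 0.6, 4.8]
grip_width: 0.0374
```

```bash
python3 -c "
from h import *
s=env.observe();print(s['ft_force'],s['wrist_torque'])
a=env.get_image('scene');cv2.imwrite('pics/s6.png',cv2.resize(a[230:370,90:260],(728,600),interpolation=cv2.INTER_CUBIC))"
```

```text
[1.23879805 0.6314825  4.82462319] [ 0.28161152 -0.29680811  0.03860611]
```

View pics/s6.png

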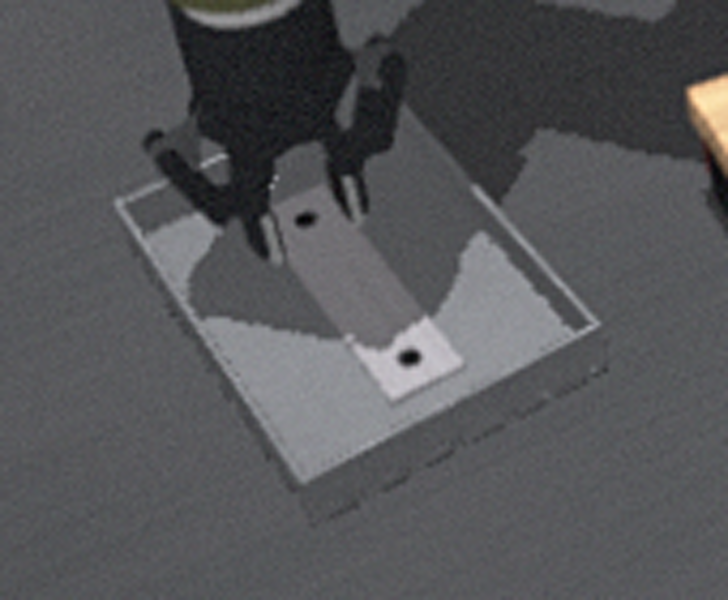

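The strip is inside the tray with its far end at (425,375) down on the floor, and 4.8 N of contact. I'll open gently.

>>> arm_command --grip 0.46 --squeeze 20 --steps '[{"delta_pos":[0,0,0],"dr":[0,0,0]},{"delta_pos":[0,0,0],"dr":[0,0,0]},{"delta_pos":[0,0,0],"dr":[0,0,0]}]'

```text
time_s: 13.5
position: [0.4227, -0.3419, 0.0249]
tool_rot: [[0.076, -0.996, -0.052], [-0.997, -0.076, -0.004], [0.0, 0.052, -0.999]]
ft_force: [1.7, 0.2, 4.2]
grip_width: 0.0394
```

>>> arm_command --grip 0.62 --steps '[{"delta_pos":[0,0,0],"dr":[0,0,0]},{"delta_pos":[0,0,0],"dr":[0,0,0]},{"delta_pos":[0,0,0],"dr":[0,0,0]},{"delta_pos":[0,0,0],"dr":[0,0,0]}]'

```text
time_s: 13.9
position: [0.4224, -0.3418, 0.0248]
tool_rot: [[0.076, -0.996, -0.053], [-0.997, -0.076, -0.004], [-0.0, 0.053, -0.999]]
ft_force: [-0.3, -0.1, 0.2]
grip_width: 0.0529
```

>>> arm_command --steps '[{"delta_pos":[0,0,2],"dr":[0.2,-3,0]},{"delta_pos":[0,0,8],"dr":[0,0,0]},{"delta_pos":[0,0,15],"dr":[0,0,0]},{"delta_pos":[0,0,25],"dr":[0,0,0]},{"delta_pos":[0,0,30],"dr":[0,0,0]},{"delta_pos":[0,0,30],"dr":[0,0,0]},{"delta_pos":[-10,-10,30],"dr":[0,0,0]},{"delta_pos":[-20,-20,20],"dr":[0,0,0]},{"delta_pos":[-20,-20,10],"dr":[0,0,0]},{"delta_pos":[-20,-20,0],"dr":[0,0,0]},{"delta_pos":[-20,-20,0],"dr":[0,0,0]},{"delta_pos":[-10,-10,0],"dr":[0,0,0]},{"delta_pos":[0,0,0],"dr":[0,0,0]}]'

```text
time_s: 15.2
position: [0.3217, -0.4426, 0.1951]
tool_rot: [[0.074, -0.997, -0.001], [-0.997, -0.074, -0.001], [0.001, 0.001, -1.0]]
ft_force: [0.3, 0.2, 0.7]
grip_width: 0.0527
```

```bash
python3 -c "
from h import *
s=env.observe();print(s['time_s'],s['position'],s['ft_force'])
a=env.get_image('scene');b=env.get_image('top')
cv2.imwrite('pics/end.png',np.hstack([cv2.resize(a[170:350,90:450],(400,200)),cv2.resize(b[100:370,100:600],(400,216))[:200]]))"
```

```text
15.2 [ 0.32170487 -0.44264848  0.19513511] [0.2736029  0.15439602 0.65203277]
```

View pics/end.png

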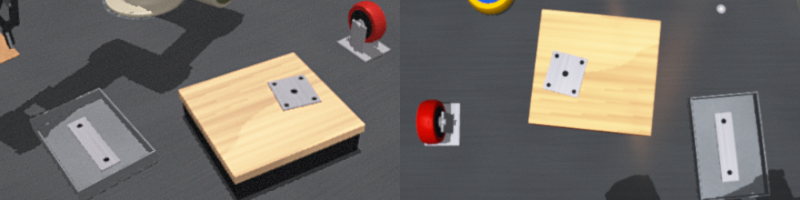

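The strip lies flat in the middle of the tray, plate and caster look unmoved, and the arm is clear. Handing in.

```bash
python3 -c "
from h import *
print(env.close_job())"
```

```text
the job is handed in; nothing more can be done
None
```

The strip is lying flat in the middle of the grey tray, and the job was handed in at about 15 s of the 51 s allowed.

- **Slide:** I pressed on the strip with shut fingertips at about 5 N, rising to 8 N by the end. I drew it out until 52 mm overhung the front edge, about a third, as measured in the wrist image.
- **Pick up:** I gripped the overhanging part across its 40 mm width and lifted it. It stayed level and did not visibly slip.
- **Laying down:** The fingertips touched the tray floor first, at about 15 N, while the strip was still roughly 6 mm up. I raised the gripper slightly, tipped the strip until its far end rested on the floor, and opened slowly. The near end therefore settled the last few millimetres on its own.

**Last checks:** The final scene and top pictures show the strip flat inside the tray. The top plate and caster looked unmoved by eye; I did not re-measure them. The gripper was clear of everything, with about 0.7 N on the force sensor. The gripper read 37 to 38 mm while holding the 40 mm strip; I put this down to give in the fingers and didn't check it further. No other check failed or disagreed.

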